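# Refill the lime feeder, ripest limes first, and feed out one lime

## Task

Refill the lime feeder on the counter: lift its lid off by the knob and lay it flat on the counter, knob up, then drop all the limes from the tray into the hopper one at a time, the yellow ones before the green ones because the ripest must come out first. When they are all queued in the lane, feed out just one lime into the catch tray by pulling the red slide right out and pushing it fully home again, and leave the feeder with its lid seated back on the hopper. Leave the press, the jigger and the jars beside it where they are.

Things in the scene. Friction and masses are not known exactly. Their poses are not given: they have to be found in the camera images.
- feeder: Fixed stainless gravity feeder for limes, 376 mm long (y), 112 mm wide. Origin: on the counter under the middle of its base; z up, x away from the robot's side, y along the lane from the low catch-tray end to the high hopper end. The single-file lane (V-folded sheet, side and top wires) runs on x = 0 and slopes down 27 degrees towards -y; a lime let go in the hopper rolls down in 1 s.
- hopper_mouth (a point): Centre of the hopper's round mouth, at the level of its rim: 242 mm above the counter, at y = 137 mm in the feeder's frame. A steel funnel, 82 mm wide inside at the rim (88 mm outside), narrowing to 57 mm 30 mm lower; the lane's floor lies about 77 mm below the rim.
- front_place (a point): Where the centre of the foremost lime rests, held by the slide's front finger: 80 mm above the counter, y = -73 mm in the feeder's frame. Queued limes have their centres at about y = -74, -40, -5, 29, 64, 98 mm and z = 80, 98, 116, 134, 151, 169 mm in that frame.
- catch_tray (a point): Middle of the floor of the catch tray (80 x 78 mm inside, walls 30 to 60 mm high, rubber mat) below the low end of the lane, 14.5 mm above the counter, y = -137 mm in the feeder's frame.
- slide (a joint): Cross slide, m: 0 = home, 0.036 = pulled fully out along the feeder's -x to its stop. At home a finger holds the foremost lime. Pulling it fully out lets that one lime roll into the catch tray while a second finger holds the next; pushing it home lets the queue move up by one. No spring, it stays where left; friction 1.2 N, up to about 20 N as the finger parts two limes.
- slide_grip (a point): Centre of the slide's upright red grip: a block 16 mm thick along the feeder's x, 34 mm along its y, 36 mm tall. From 32 mm below this point lie the slide's aluminium straps and the lane. It moves with the slide.
- lid_knob (a point): Centre of the black knob (28 mm across, top 12 mm above, foot 14 mm below) of the loose steel lid; z points up out of the lid. The lid is a disc 94 mm across with its underside 25 mm below this point and a locating step 66 mm across and 7 mm deep beneath; 130 g. This point is 25 mm above the hopper's rim when the lid is seated and 32 mm above the counter when laid there.
- tray: Shallow stainless tray with a ribbed black mat that the limes lie in, fixed, 172 x 244 mm (its x and y), rim 18 mm high, wall 3 mm. Origin: underside centre; its floor lies 5 mm above the counter.
- press: Bystander: cast aluminium citrus press lying on the counter, 69 x 218 x 45 mm (long along its y). Origin: underside centre.
- jigger: Bystander: double-ended steel jigger standing, 46 mm across, 77 mm tall. Origin: underside centre.
- pot: Bystander: small glass pot of brown powder with a steel lid, 58 mm across, 61 mm tall. Origin: underside centre.
- mango_jar: Bystander: small jar of yellow fruit pulp with a yellow and white lid, 70 mm across, 70 mm tall. Origin: underside centre.
- lime_yellow_a_mid (a point): Centre of a whole lime, yellow, fully ripe, about 39 mm across, 55 g, not quite round: it lies still on a level surface. May be absent (None).
- lime_yellow_b_mid (a point): Centre of a whole lime, yellow, fully ripe, about 39 mm across, 55 g, not quite round: it lies still on a level surface. May be absent (None).
- lime_green_a_mid (a point): Centre of a whole lime, green, speckled, about 42 mm across, 55 g, not quite round: it lies still on a level surface. May be absent (None).
- lime_green_b_mid (a point): Centre of a whole lime, green, about 40 mm across, 55 g, not quite round: it lies still on a level surface. May be absent (None).
- lime_green_c_mid (a point): Centre of a whole lime, green, speckled, about 42 mm across, 55 g, not quite round: it lies still on a level surface. May be absent (None).
- lime_green_d_mid (a point): Centre of a whole lime, green, about 40 mm across, 55 g, not quite round: it lies still on a level surface. May be absent (None).
Mind the look-alikes: they are no part of the job. Leave any pink or turquoise look-alike of the part that bears lime_green_c_mid alone.

How it is judged:
By the outcome, as a careful person would: the job done as asked, in the order asked, and still so for the second after the job is handed in, with the robot touching nothing.
Of lime_yellow_a, lime_yellow_b only 1 to 2 are there at a start; the rules pass over those that are not, and their reading is None.
Of lime_green_a, lime_green_b, lime_green_c, lime_green_d only 3 to 4 are there at a start; the rules pass over those that are not, and their reading is None.
At some moment in a run one of lime_yellow_a, lime_yellow_b, lime_green_a, lime_green_b, lime_green_c, lime_green_d may be knocked a few centimetres aside while the robot is not near it.
Once in a run the grip may slacken for a moment while it holds something.
It also fails if it takes over 200 s, if anything falls off the work surface, if the arm or the gripper's body presses on something with over 40 N, if the wrist force passes 120 N, or if a joint passes its speed limit or range.

## Robot

A 6-joint arm with a two-finger parallel gripper is mounted at the origin on a cart in front of the work surface, level with it; the furniture and walls round the work are solid. World frame = base frame: x ahead of the robot, y to its left, z up, the work surface at z = 0. Lengths are in m, angles in degrees, forces in N, time in s.
With the tool pointing down it reaches from about 0.4 to 0.925 m from the base axis. Payload 3.4 kg.
Tool frame: the origin (TCP) lies at the very end of the fingers, on their centre line; the grasp point (between the pads) lies 19 mm behind it; z points along the fingers, y is the line along which they close (so a half turn about z gives the same grasp; the last joint's range is limited). The gripper opens to 85 mm and grips with 20 to 120 N. Pads are 22 mm wide; open, the fingers measure 114 mm over their backs; the gripper's body (76 mm by 85 mm) begins 54 mm behind the grasp point. The pads swing forward as they close: fully open they stand 13 mm farther back than shut.
Start: joints at [63.742, 17.578, 86.31, -0, 76.112, -4.211], TCP at [0.216, 0.533, 0.231] pointing down, gripper open.
Joint ranges: [-179.03, 179.03], [-60, 130.46], [8.19, 133.38], [-81.62, 261.62], [5.75, 156.47], [-153.77, 153.77]. Speed limits (degrees/s): [147.25, 147.25, 180, 180, 180, 180].

## Interface

Orientations are given as a 3x3 rotation matrix whose columns are the frame's x, y, z axes.
In Python, from workcell import * gives the robot as it stands. The module is installed in compiled form; this text tells all that it offers. Calls block until the motion is done:
- move_pose(position, orientation): joint-space move of the TCP to a pose.
- move_straight(position, speed=0.15, rotation=None): straight line of the TCP; rotation=None keeps the orientation; speed is the mean speed in m/s.
- move_joints(angles): joint-space move.
- gripper_open() and grasp(squeeze=None): open the fingers fully, or close them until they stop; squeeze is the grip in N (None keeps the last).
- wait(seconds).
- inverse_kinematics(position, orientation): joint angles nearest the present ones, or None.
- state(): the state.
- capture(name): name is "scene" or "top" or "wrist"; returns a dict with "color" (400x640x3 uint8, red, green, blue), "fx", "fy", "cx", "cy" (pixels), "R" (3x3) and "t" (3): a world point X has camera coordinates R X + t; the wrist camera has in their place "T_tool_cam" (4x4, takes a point from camera to tool coordinates, whose origin is the TCP and whose axes are the flange's). Camera axes: x right, y down, z forward; pixel columns grow to the right and rows downward; lengths in m; the calibration is good to about 2 mm. The wrist camera is an equidistant fisheye: a pixel r from the principal point sees the ray r / f radians off the axis. A picture is of the moment at which its call begins: read the wrist's pose just before it. There is no depth.
A pose or a line that the arm cannot do raises Unreachable and nothing moves.
- job_done(): hands the job in; it is judged then, once.
The state is a dict: "t": time; "joint_pos": joint angles; "dq": joint speeds; "effort": joint torques, N m; "position": TCP position; "eef_rot": TCP orientation; "contact_force": force on the tool from outside, world axes, zero at the start; "wrist_torque": the same for the moment, N m; "finger_gap": finger opening in m; "grip_force": force on a finger pad.
Only numpy, scipy, OpenCV 4.12 (cv2) and the standard library are available. Lean on these libraries where they do the work, as an engineer would, in place of code of your own. Each camera call takes 0.05 s, during which the arm holds its last target. There are 200 camera calls.

## Working session

There is one attempt and no reset: what is moved stays moved. The work goes in short steps, each a Python script; the robot and the scene stay as the last script left them, time stands still between calls to the robot, and variables do not carry over. Pictures are saved under pics/ and viewed, at most 14 in all, crops included, and the job is handed in when it is done.

```bash
mkdir -p pics
python3 - <<'E'
from workcell import *
import cv2,numpy as np
for n in ("scene","top"):
    c=capture(n); cv2.imwrite(f"pics/{n}0.png",c["color"][:,:,::-1])
    print(n,c["fx"],c["fy"],c["cx"],c["cy"],np.round(c["R"],4).tolist(),np.round(c["t"],4).tolist())
c=capture("wrist");print(c["fx"],c["cx"],c["cy"],np.round(c["T_tool_cam"],4).tolist())
s=state();print(s)
E
```

```text
scene 376.7260907575364 376.7260907575364 319.88534279344407 199.87965963424512 [[-0.6881, -0.7254, 0.0164], [-0.4377, 0.397, -0.8067], [0.5787, -0.5623, -0.5907]] [0.3575, 0.339, 1.0099]
top 368.67121239524573 368.67121239524573 317.8925812135176 202.19966909283855 [[0.0048, -0.9998, -0.021], [-0.9865, -0.0013, -0.1638], [0.1637, 0.0215, -0.9863]] [0.0517, 0.5075, 1.3984]
309.70691628693146 318.08319411701234 201.86399782562185 [[0.0011, -0.9605, -0.2783, 0.0691], [1.0, 0.0009, 0.0007, 0.0005], [-0.0004, -0.2783, 0.9605, -0.1425], [0.0, 0.0, 0.0, 1.0]]
{'t': 0.15, 'joint_pos': array([ 6.37408752e+01,  1.76153161e+01,  8.63657117e+01,  2.87057955e-04,
        7.61106884e+01, -4.21114218e+00]), 'dq': array([-0.02095528, -0.0963519 , -0.20955381, -0.03852884, -0.04835373,
       -0.01949418]), 'effort': array([ 4.94025335e-04, -4.57979393e+01, -2.52219987e+01, -4.84200029e-05,
        8.54413316e-03,  1.38783858e-05]), 'position': array([0.21563492, 0.53247493, 0.23057012]), 'eef_rot': array([[-9.26869317e-01,  3.75383486e-01, -7.12583473e-04],
       [ 3.75384143e-01,  9.26868217e-01, -1.43340347e-03],
       [ 1.22394981e-04, -1.59607023e-03, -9.99998719e-01]]), 'contact_force': array([ 0.37064705,  0.11496444, -0.20240732]), 'wrist_torque': array([-0.05184152, -0.02085613, -0.0041119 ]), 'grip_force': 0.0, 'finger_gap': 0.0853835657354285}
```

View pics/scene0.png

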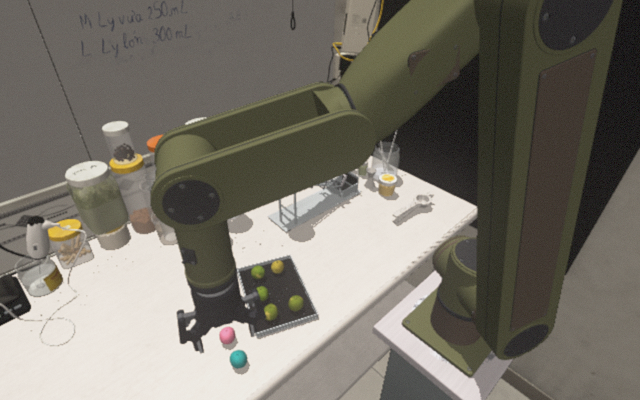

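View pics/top0.png

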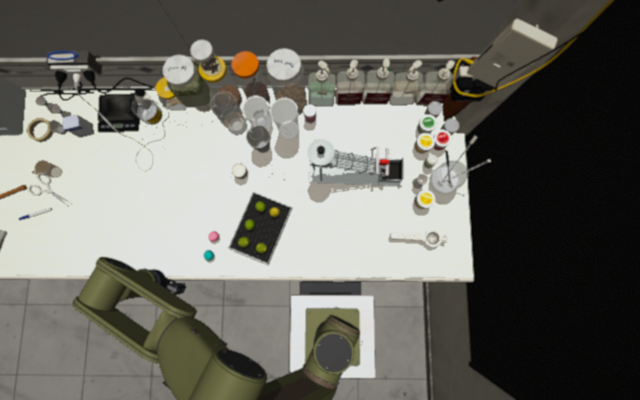

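The top picture shows the feeder with its hopper at (320,150) and red grip at (383,162). The tray is at (261,228) with 5 limes. The pink and turquoise look-alikes are at (213,236) and (209,256), outside the tray. I'll enlarge it to sort the colours.

```bash
cat > h.py <<'E'
from workcell import *
import numpy as np, cv2
def ray(c,u,v,st=None):
    """world origin, direction"""
    if "R" in c:
        R=np.array(c["R"]);t=np.array(c["t"])
        return -R.T@t, R.T@np.array([(u-c["cx"])/c["fx"],(v-c["cy"])/c["fy"],1])
    a=np.array([u-c["cx"],v-c["cy"]]);r=np.hypot(*a);th=r/c["fx"]
    d=np.r_[a/max(r,1e-9)*np.sin(th),np.cos(th)]
    T=np.array(c["T_tool_cam"]);E=np.array(st["eef_rot"])
    return E@T[:3,3]+st["position"], E@T[:3,:3]@d
def onplane(c,u,v,z,st=None):
    o,d=ray(c,u,v,st); return o+d*(z-o[2])/d[2]
def proj(c,X,st=None):
    if "R" in c: p=np.array(c["R"])@X+c["t"]; return np.array([c["cx"]+c["fx"]*p[0]/p[2],c["cy"]+c["fy"]*p[1]/p[2]])
    T=np.array(c["T_tool_cam"]);p=np.array(st["eef_rot"]).T@(X-st["position"]);p=T[:3,:3].T@(p-T[:3,3])
    th=np.arctan2(np.hypot(p[0],p[1]),p[2]);return np.array([c["cx"],c["cy"]])+c["fx"]*th*p[:2]/np.hypot(p[0],p[1])
def snap(n,name=None):
    st=state();c=capture(n)
    if name: cv2.imwrite(f"pics/{name}.png",c["color"][:,:,::-1])
    return c,st
def blobs(c,lo,hi,amin=15):
    """HSV blobs -> (u,v,area,meanhue)"""
    hsv=cv2.cvtColor(c["color"],cv2.COLOR_RGB2HSV);m=cv2.inRange(hsv,np.array(lo),np.array(hi))
    m=cv2.morphologyEx(m,cv2.MORPH_CLOSE,np.ones((3,3),np.uint8))
    n,l,s,ce=cv2.connectedComponentsWithStats(m)
    return [(*ce[i].round(1),int(s[i,4]),round(float(hsv[l==i][:,0].mean()),1)) for i in range(1,n) if s[i,4]>=amin]
def down(yaw):
    """tool z down; tool y (closing line) at angle yaw from world x, degrees"""
    a=np.radians(yaw);y=np.array([np.cos(a),np.sin(a),0]);z=np.array([0,0,-1.]);return np.c_[np.cross(y,z),y,z]
E
python3 - <<'E'
from h import *
c,_=snap("top")
cv2.imwrite("pics/topc.png",cv2.resize(c["color"][130:270,225:415,::-1],None,fx=4,fy=4,interpolation=cv2.INTER_CUBIC))
for b in blobs(c,(18,110,60),(50,255,255)): 
    if 225<b[0]<300 and b[1]>190: print("lime",b,onplane(c,b[0],b[1],.025).round(3))
for lo,hi in(((0,140,80),(6,255,255)),((172,140,80),(180,255,255))):
  for b in blobs(c,lo,hi,4):
    if 300<b[0]<415: print("red",b,onplane(c,b[0],b[1],.13).round(3))
E
```

```text
lime (np.float64(259.7), np.float64(205.8), 86, 36.4) [0.495 0.284 0.025]
lime (np.float64(274.0), np.float64(211.4), 93, 25.4) [0.473 0.227 0.025]
lime (np.float64(248.8), np.float64(223.9), 85, 36.4) [0.423 0.325 0.025]
lime (np.float64(243.0), np.float64(241.4), 92, 32.8) [0.355 0.345 0.025]
lime (np.float64(260.9), np.float64(247.3), 94, 32.7) [0.332 0.275 0.025]
red (np.float64(384.1), np.float64(161.5), 38, 0.9) [ 0.647 -0.194  0.13 ]
```

View pics/topc.png

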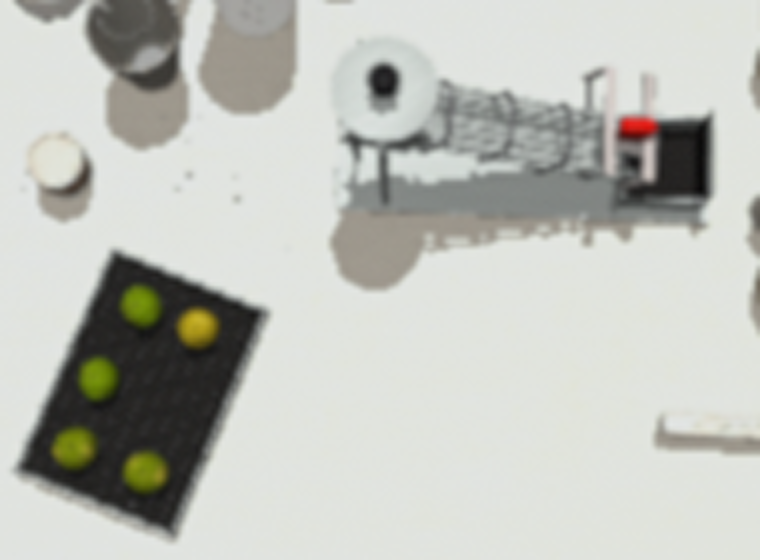

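One yellow lime at (274,211) in the full picture, and four greens at (260,206), (249,224), (243,241) and (261,247). The knob is at (321,150) and the grip at (384,161). Next I move above the knob for a close look.

Run:
```python
from h import *
c,_=snap("top")
k=onplane(c,225+383/4,130+79/4,.275); print("knob",k.round(3))
print("edge",onplane(c,225+345/4,130+212/4,0).round(3),onplane(c,225+705/4,130+222/4,0).round(3))
print(state()["t"])
R=down(0)
for y in(0,90,180,-90,45):
    print(y,inverse_kinematics([k[0],k[1],.40],down(y)))
move_pose([k[0]-.0,k[1]-.06,.42],down(0))
c,st=snap("wrist","w1"); print(st["t"],st["position"],st["joint_pos"].round(1))
c2,_=snap("scene","s1")
```

```text
knob [0.647 0.039 0.275]
edge [0.593 0.082 0.   ] [ 0.583 -0.282  0.   ]
0.25
0 [-2.42009427e-01  1.95996393e+01  5.97122169e+01 -2.54444375e-14
  1.00688144e+02 -2.42009427e-01]
90 [-2.42009427e-01  1.95996393e+01  5.97122169e+01 -2.54444375e-14
  1.00688144e+02 -9.02420094e+01]
180 None
-90 [-2.42009427e-01  1.95996393e+01  5.97122169e+01 -2.54444375e-14
  1.00688144e+02  8.97579906e+01]
45 [-2.42009427e-01  1.95996393e+01  5.97122169e+01 -2.54444375e-14
  1.00688144e+02 -4.52420094e+01]
2.825 [ 0.64651096 -0.01939526  0.41974142] [ -5.5  19.4  57.3   0.  103.3  -5.6]
```

View pics/w1.png

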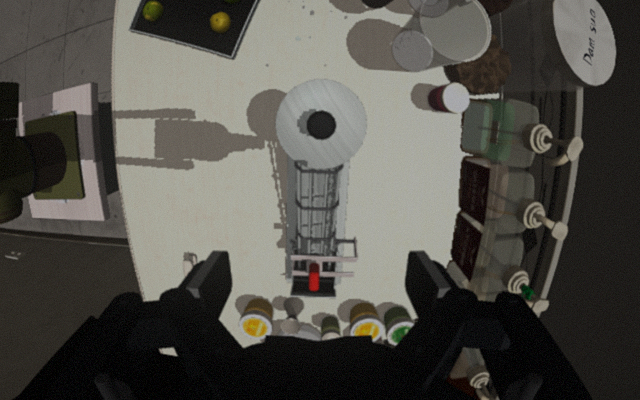

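The wrist picture shows the knob at (321,124), the lid disc around (321,123) and the red grip at (314,277). The lane is between them. I'll triangulate against the top camera.

```bash
cat >> h.py <<'E'
def tri(rs):
    A=np.zeros((3,3));b=np.zeros(3)
    for o,d in rs:
        P=np.eye(3)-np.outer(d,d)/(d@d);A+=P;b+=P@o
    X=np.linalg.solve(A,b);return X,[np.linalg.norm(np.cross(X-o,d))/np.linalg.norm(d) for o,d in rs]
def red(c,box):
    u0,v0,u1,v1=box
    bs=[b for lo,hi in(((0,140,60),(6,255,255)),((172,140,60),(180,255,255))) for b in blobs(c,lo,hi,6) if u0<b[0]<u1 and v0<b[1]<v1]
    return max(bs,key=lambda b:b[2])[:2]
def dark(c,box,v=60):
    u0,v0,u1,v1=box;g=cv2.cvtColor(c["color"],cv2.COLOR_RGB2GRAY)[v0:v1,u0:u1]
    m=(g<v).astype(np.uint8);n,l,s,ce=cv2.connectedComponentsWithStats(m);i=1+np.argmax(s[1:,4]);return ce[i]+[u0,v0],s[i,4]
E
python3 - <<'E'
from h import *
c,st=snap("wrist");t,_=snap("top");s,_=snap("scene")
kw=dark(c,(300,105,345,145))
g=red(c,(295,255,335,300));print(kw,g)
print("knob",onplane(c,*kw[0],.274,st).round(4))
# lid disc outline
hsv=cv2.cvtColor(c["color"],cv2.COLOR_RGB2GRAY)
gt=None
try: gt=red(t,(365,140,410,180));print("top grip",gt,tri([ray(c,*g,st),ray(t,*gt)]))
except Exception as e: print(e)
for z in(.12,.135,.15): print(z,onplane(c,*g,z,st).round(4))
cv2.imwrite("pics/s2.png",cv2.resize(s["color"][90:290,220:460,::-1],None,fx=3.3,fy=3,interpolation=cv2.INTER_CUBIC))
cv2.imwrite("pics/w2.png",cv2.resize(c["color"][60:310,220:420,::-1],None,fx=2.4,fy=2.4,interpolation=cv2.INTER_CUBIC))
E
```

```text
(array([320.48742138, 124.57704403]), np.int32(636)) (np.float64(313.7), np.float64(280.1))
knob [0.6503 0.0418 0.274 ]
top grip (np.float64(384.1), np.float64(161.6)) (array([ 0.64110049, -0.19144594,  0.15128807]), [np.float64(0.0009827816271535319), np.float64(0.0009827816271534803)])
0.12 [ 0.6414 -0.2107  0.12  ]
0.135 [ 0.6416 -0.2018  0.135 ]
0.15 [ 0.6418 -0.1929  0.15  ]
```

View pics/w2.png

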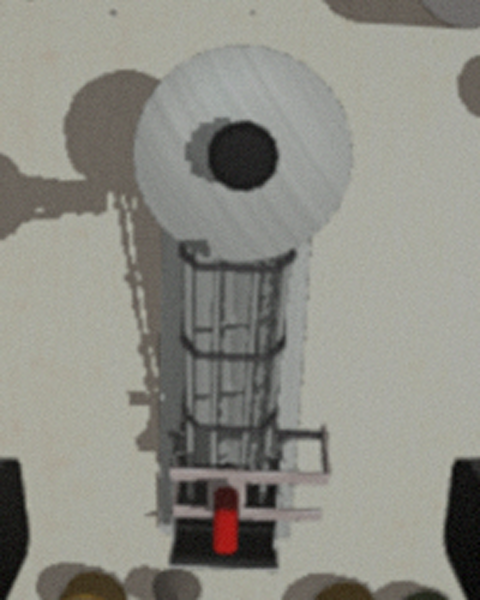

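View pics/s2.png

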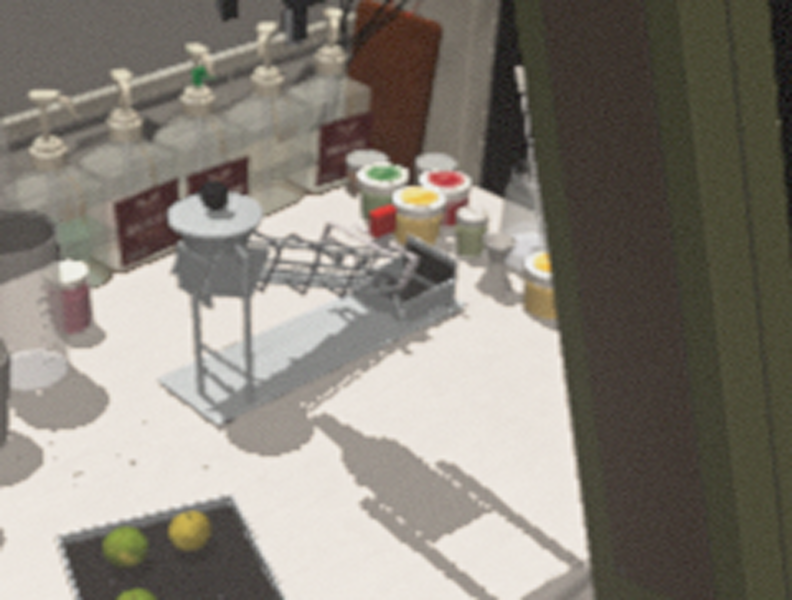

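The crop confirms the geometry: the knob is centred on the lid, the axis is about 1.5° off world y, and the grip is on the near side. Next I lift the lid and lay it at (0.45, 0.0).

Run:
```python
from h import *
k=np.array([.650,.0415]);R=down(0)
def S(m):
    s=state();print(m,round(s["t"],1),s["position"].round(4),"gap",round(s["finger_gap"],4),"grip",round(s["grip_force"],1),"F",s["contact_force"].round(1))
move_pose([*k,.32],R); move_straight([*k,.255],.1);S("down")
grasp(50);S("grasp")
move_straight([*k,.33],.15);S("up")
move_straight([.45,0,.16],.25);S("over")
move_straight([.45,0,.04],.2); z=.04;f0=state()["contact_force"][2]
while z>.012:
    z-=.003; move_straight([.45,0,z],.05)
    if state()["contact_force"][2]-f0>3: break
S("laid"); gripper_open(); S("open")
move_straight([.45,0,.12],.2)
c,st=snap("wrist","w3");S("")
```

```text
down 4.4 [0.6507 0.0412 0.256 ] gap 0.0854 grip 0.0 F [ 0.   0.3 -1. ]
grasp 5.0 [0.6502 0.0416 0.2555] gap 0.0264 grip 49.3 F [-0.4  0.2  3.2]
up 5.6 [0.6494 0.0415 0.329 ] gap 0.0261 grip 49.2 F [-0.1 -0.  -1. ]
over 6.9 [ 4.517e-01 -1.000e-04  1.606e-01] gap 0.0262 grip 55.8 F [ 0.9 -0.7 -1. ]
laid 9.4 [ 4.523e-01 -1.000e-04  1.960e-02] gap 0.026 grip 52.5 F [2.5 0.8 4.5]
open 10.0 [0.4499 0.     0.0189] gap 0.0855 grip 0.0 F [0.7 0.8 0.9]
 10.7 [4.489e-01 1.000e-04 1.190e-01] gap 0.0853 grip 0.0 F [-0.   0.   0.4]
```

View pics/w3.png

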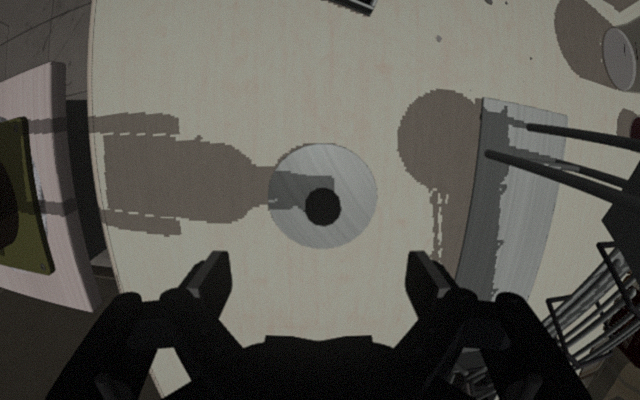

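The lid lies flat with its knob up at (322,207). Next is the yellow lime, with a look at the mouth on the way.

```bash
cat >> h.py <<'E'
def S(m):
    s=state();print(m,round(s["t"],1),s["position"].round(4),"gap",round(s["finger_gap"],4),"grip",round(s["grip_force"],1),"F",s["contact_force"].round(1));return s
c4=[(115,252),(268,312),(175,538),(18,470)]
def limes(view=None):
    move_pose([.43,.24,.27],down(0)); c,st=snap("wrist",view)
    L=[]
    for u,v,a,h in blobs(c,(18,110,40),(50,255,255),150):
        p=onplane(c,u,v,.025,st)
        if .25<p[0]<.6 and .1<p[1]<.45: L.append((p[0],p[1],h,a))
    return L
def bestyaw(p,others,corners):
    ce=corners.mean(0);ey=corners[3]-corners[0];hy=np.linalg.norm(ey)/2;ey=ey/2/hy;ex=np.array([-ey[1],ey[0]]);hx=.086;best=None
    for yaw in range(-90,90,10):
        d=np.array([np.cos(np.radians(yaw)),np.sin(np.radians(yaw))]);sc=1.
        for s in(-1,1):
            f=p+s*.05*d
            for o in others: sc=min(sc,np.linalg.norm(f-o)-.035)
            r=f-ce;sc=min(sc,hx-.012-abs(r@ex),hy-.012-abs(r@ey))
        if best is None or sc>best[0]: best=(sc,yaw)
    return best
MOUTH=np.array([.650,.0415])
def pick(p,yaw):
    R=down(yaw);move_pose([*p,.12],R);move_straight([*p,.009],.12);grasp(30);move_straight([*p,.10],.15);s=S("lifted")
    return s["finger_gap"]>.03
def drop(yaw=0):
    s=state();move_straight([*s["position"][:2],.33],.3);move_pose([*MOUTH,.33],down(yaw));s=S("over mouth")
    if s["finger_gap"]<.03: return False
    move_straight([*MOUTH,.256],.15);gripper_open();wait(.3);move_straight([*MOUTH,.33],.3);return True
E
python3 - <<'E'
from h import *
t,_=snap("top")
corners=np.array([onplane(t,225+a/4,130+b/4,.018)[:2] for a,b in c4]);np.save("corners.npy",corners);print(corners.round(3).tolist())
L=limes("w4");print(np.round(L,3).tolist())
y=min(L,key=lambda l:l[2]);p=np.array(y[:2]);yaw=bestyaw(p,[np.array(l[:2]) for l in L if l is not y],corners);print(p,yaw)
for l in L: print(np.round(l[:2],3),bestyaw(np.array(l[:2]),[np.array(m[:2]) for m in L if m is not l],corners))
move_pose([MOUTH[0],MOUTH[1]-.04,.40],down(0));snap("wrist","w5")
E
python3 -c "
import cv2,numpy as np
a=cv2.imread('pics/w4.png');b=cv2.imread('pics/w5.png')
cv2.imwrite('pics/j1.png',np.vstack([cv2.resize(a,(480,300)),cv2.resize(b,(480,300))]))"
```

```text
[[0.548, 0.311], [0.488, 0.157], [0.266, 0.243], [0.331, 0.399]]
[[0.355, 0.345, 33.0, 843.0], [0.423, 0.325, 36.9, 792.0], [0.496, 0.284, 36.7, 778.0], [0.331, 0.276, 32.6, 782.0], [0.474, 0.228, 24.2, 761.0]]
[0.47359886 0.2276404 ] (np.float64(-0.0033471179178061125), -80)
[0.355 0.345] (np.float64(-0.005611271363355361), -70)
[0.423 0.325] (np.float64(0.0009055082072875614), -50)
[0.496 0.284] (np.float64(-0.0047150693330435395), 30)
[0.331 0.276] (np.float64(0.0038254950194892695), 30)
[0.474 0.228] (np.float64(-0.0033471179178061125), -80)
```

View pics/j1.png

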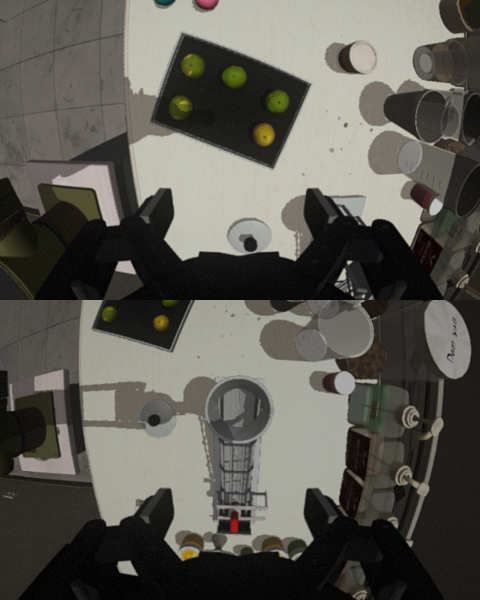

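The top half shows the five limes in the tray, yellow at (264,134). The bottom half shows the open mouth at about (239,110), which is (319,147) in the full picture. Next I pick the yellow lime.

Run:
```python
from h import *
c,st=snap("wrist")
print("mouth",onplane(c,319.3,146.7,.242,st).round(4), onplane(c,205*4/3,146.7,.242,st).round(4),onplane(c,274*4/3,146.7,.242,st).round(4))
p=np.array([.4736,.2276]);ok=pick(p,-80);print(ok)
if ok: print(drop(0))
L=limes("w6");print(np.round(L,3).tolist())
```

```text
mouth [0.6517 0.0422 0.242 ] [0.6069 0.0425 0.242 ] [0.6967 0.0427 0.242 ]
lifted 17.2 [0.473  0.2274 0.0995] gap 0.0363 grip 30.0 F [ 0.   0.3 -0.7]
True
over mouth 19.7 [0.6495 0.0419 0.3292] gap 0.0356 grip 30.0 F [ 0.   0.1 -0.6]
True
[[0.355, 0.345, 33.0, 840.0], [0.423, 0.325, 37.0, 788.0], [0.496, 0.284, 36.7, 769.0], [0.331, 0.276, 32.8, 777.0]]
```

The yellow lime is gone from the tray. Next is the loop over the greens, with a fresh look before each pick and a stop on any anomaly.

```bash
sed -i 's/^MOUTH=.*/MOUTH=np.array([.651,.042])/' h.py
python3 - <<'E'
from h import *
corners=np.load("corners.npy");n=4
for i in range(4):
    L=limes()
    if len(L)!=4-i: print("count",np.round(L,3).tolist());break
    sc=[(bestyaw(np.array(l[:2]),[np.array(m[:2]) for m in L if m is not l],corners),l) for l in L]
    (s,yaw),l=max(sc,key=lambda a:a[0][0]);print(np.round(l,3),round(float(s),3),yaw)
    if not pick(np.array(l[:2]),yaw): print("missed");break
    if not drop(0): print("lost");break
    if i in(0,3): move_pose([MOUTH[0],MOUTH[1]-.10,.40],down(0));snap("wrist",f"lane{i}")
S("end")
E
ls pics; python3 -c "
import cv2,numpy as np,os
f=[f'pics/lane{i}.png' for i in (0,3) if os.path.exists(f'pics/lane{i}.png')]
cv2.imwrite('pics/j2.png',np.hstack([cv2.resize(cv2.imread(a)[60:320,220:420],None,fx=2,fy=2) for a in f]))"
```

```text
[3.31e-01 2.76e-01 3.27e+01 7.73e+02] 0.004 30
lifted 26.2 [0.3307 0.2753 0.0996] gap 0.0389 grip 30.2 F [-0.2  0.  -0.6]
over mouth 28.6 [0.6502 0.0433 0.3302] gap 0.0389 grip 30.2 F [-0.7 -0.1  0.6]
[4.23e-01 3.25e-01 3.70e+01 7.92e+02] 0.001 -50
lifted 35.9 [0.4228 0.3244 0.0994] gap 0.037 grip 30.1 F [-0.4 -1.1 -1.3]
over mouth 38.1 [0.6504 0.0427 0.3289] gap 0.0368 grip 30.1 F [ 0.3 -0.9 -0.2]
[4.96e-01 2.84e-01 3.67e+01 7.67e+02] -0.005 30
lifted 44.3 [0.4958 0.2836 0.0993] gap 0.0368 grip 30.1 F [-0.8 -0.3 -0.8]
over mouth 46.3 [0.6503 0.0432 0.3295] gap 0.0371 grip 30.1 F [ 0.   0.6 -0.2]
[3.55e-01 3.45e-01 3.30e+01 8.41e+02] -0.006 -70
lifted 53.1 [0.3543 0.3446 0.0995] gap 0.0387 grip 30.2 F [-0.  -0.8 -1.5]
over mouth 55.6 [0.6505 0.0427 0.3293] gap 0.0389 grip 30.2 F [ 1.2 -0.1 -1.4]
end 58.1 [ 0.6503 -0.0576  0.398 ] gap 0.085 grip 0.0 F [0.1 0.1 0.2]
j1.png
lane0.png
lane3.png
s1.png
s2.png
scene0.png
top0.png
topc.png
w1.png
w2.png
w3.png
w4.png
w5.png
w6.png
```

View pics/j2.png

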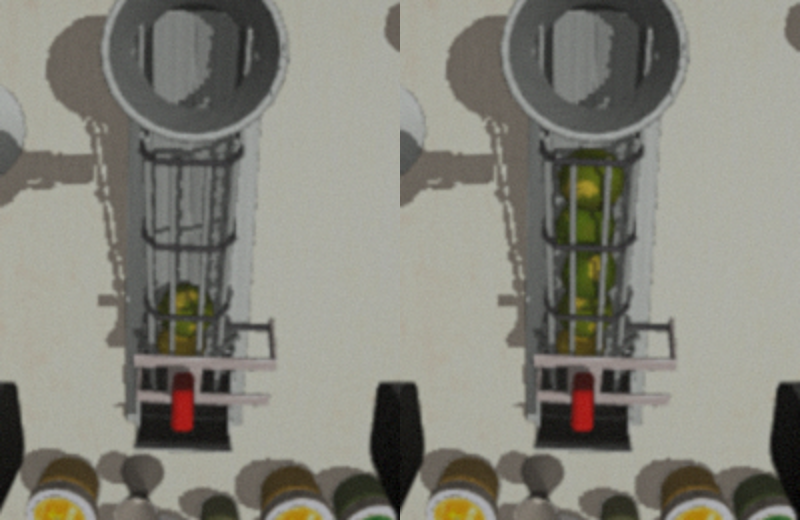

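All five limes are queued in the lane with the yellow one foremost, at (577,345) in the right half. Next I locate the red grip from directly above.

Run:
```python
from h import *
rs=[];cs=[]
for z in(.40,.29):
    move_pose([.641,-.265,z],down(0));wait(.3);c,st=snap("wrist",f"g{int(z*100)}")
    hsv=cv2.cvtColor(c["color"],cv2.COLOR_RGB2HSV);m=cv2.inRange(hsv,np.array((0,150,90)),np.array((7,255,255)))|cv2.inRange(hsv,np.array((172,150,90)),np.array((180,255,255)))
    n,l,s,ce=cv2.connectedComponentsWithStats(m)
    q=[i for i in range(1,n) if s[i,4]>60]
    ex=proj(c,np.array([.641,-.195,.15]),st);i=min(q,key=lambda i:np.hypot(*(ce[i]-ex)));print(z,ex.round(),ce[i],s[i])
    rs.append(ray(c,*ce[i],st))
print(tri(rs))
cv2.imwrite("pics/g.png",c["color"][40:340,150:490,::-1])
```

```text
0.4 [316. 116.] [316.62962963 110.54208754] [311  98  13  26 297]
0.29 [315. 114.] [315.01396161 106.4904014 ] [307  89  17  36 573]
(array([ 0.6412295 , -0.18753934,  0.13975561]), [np.float64(0.0001191753767536603), np.float64(0.00011917537675360264)])
```

View pics/g.png

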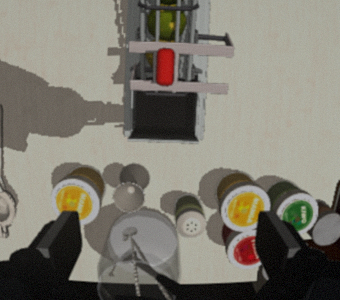

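The grip's top face is centred at (166,66) in the crop, giving about (0.641, -0.188, 0.14). Next I grip it across x and pull it out.

```bash
cat >> h.py <<'E'
EX=np.array([.9996,-.0275,0])
def slideto(p0,frm,to,limit=28):
    d=np.sign(to-frm);a=frm
    while d*(to-a)>1e-6:
        a+=d*min(.003,d*(to-a));move_straight(p0-EX*a,.03);F=state()["contact_force"]@EX
        if abs(F)>limit: print("stop at",round(a,4),"F",round(F,1));break
    s=S("slide");print("actual",round(float((p0-s["position"])@EX),4));return a
E
python3 - <<'E'
from h import *
p=np.array([.6412,-.1875,.110])
move_straight([p[0],p[1],.20],.2);move_straight(p,.1);S("at");grasp(60);S("grip")
a=slideto(p,0,.040);np.save("a.npy",[a]);wait(1.2);S("out")
c,st=snap("wrist","out");t,_=snap("top","outt");s,_=snap("scene","outs")
x=cv2.resize(t["color"][140:195,300:415,::-1],None,fx=4,fy=4);y=c["color"][:260,180:460,::-1];z=cv2.resize(s["color"][130:210,280:380,::-1],None,fx=3,fy=3)
J=np.zeros((520,760,3),np.uint8);J[:220,:460]=x;J[220:480,:280]=y;J[220:460,300:600]=z;cv2.imwrite("pics/j3.png",J)
E
```

```text
at 62.0 [ 0.6419 -0.1878  0.1108] gap 0.0855 grip 0.0 F [-0.2 -0.8  0.3]
grip 62.6 [ 0.6402 -0.1875  0.1107] gap 0.0233 grip 58.6 F [-3.3  0.4  5.5]
stop at 0.036 F 29.9
slide 65.6 [ 0.6194 -0.1869  0.1111] gap 0.0231 grip 59.8 F [ 30.    4.2 -14.7]
actual 0.0218
out 66.8 [ 0.6193 -0.1869  0.1111] gap 0.023 grip 59.9 F [ 30.    3.9 -13.8]
```

View pics/j3.png

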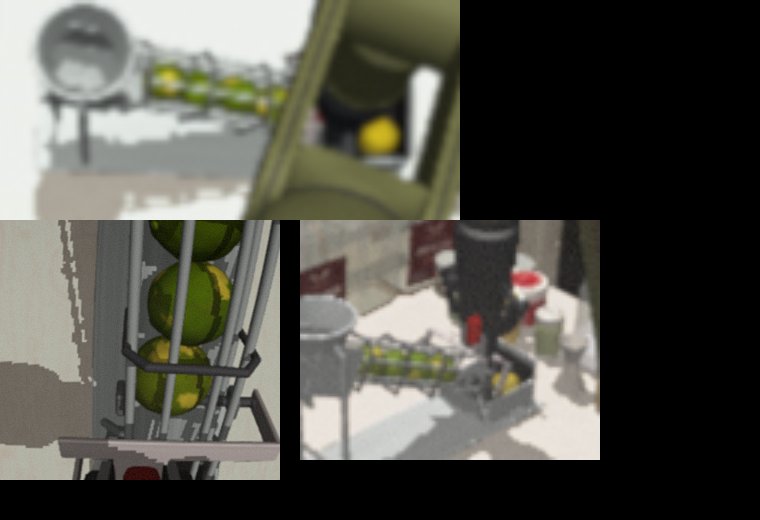

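The yellow lime is already in the catch tray and the greens are held. The slide stopped at about 22 mm against 30 N, so the second finger is probably parting the limes. I'll pull further and watch the progress.

Run:
```python
from h import *
p=np.array([.6412,-.1875,.110])
for a in np.arange(.036,.0581,.002):
    move_straight(p-EX*a,.04);wait(.2);s=state();print(round(a,3),round(float((p-s["position"])@EX),4),s["position"].round(4),s["contact_force"].round(1),s["wrist_torque"].round(2),round(s["finger_gap"],4))
    if abs(s["contact_force"][0])>48: break
    if (p-s["position"])@EX>.0365: break
np.save("a.npy",[a])
```

```text
0.036 0.0219 [ 0.6193 -0.1869  0.111 ] [ 30.5   3.3 -14.5] [ 0.56 -4.56 -0.24] 0.0227
0.038 0.0222 [ 0.619  -0.1869  0.1111] [ 34.8   3.4 -16.2] [ 0.63 -5.12 -0.21] 0.0226
0.04 0.0225 [ 0.6187 -0.187   0.1111] [ 37.6   4.3 -19.7] [ 0.68 -5.73 -0.27] 0.0228
0.042 0.0228 [ 0.6184 -0.187   0.1112] [ 42.2   4.7 -22.4] [ 0.72 -6.22 -0.18] 0.0226
0.044 0.023 [ 0.6182 -0.187   0.1112] [ 45.6   4.8 -25.2] [ 0.81 -6.82 -0.26] 0.023
0.046 0.0233 [ 0.6179 -0.1869  0.1112] [ 49.    4.5 -29.1] [ 0.9  -7.37 -0.29] 0.0228
```

A hard stop at about 23 mm, and the gap reads 23 mm on a 16 mm block. Something other than the block may be involved, so I'll ease off and look closely.

Run:
```python
from h import *
p=np.array([.6412,-.1875,.110])
move_straight(p-EX*.024,.04);wait(.2);S("relaxed")
c,st=snap("wrist","c1");s,_=snap("scene")
print(proj(c,np.array([.6412-.022,-.1875,.14]),st))
J=np.zeros((600,800,3),np.uint8)
J[:,:450]=cv2.resize(c["color"][180:330,260:380,::-1],(450,600),interpolation=cv2.INTER_CUBIC)
J[:400,450:]=cv2.resize(s["color"][140:200,310:362,::-1],(350,400),interpolation=cv2.INTER_CUBIC);cv2.imwrite("pics/c1j.png",J)
```

```text
relaxed 70.5 [ 0.6211 -0.1869  0.1108] gap 0.0227 grip 63.5 F [9.3 2.9 2.1]
[310.0761994  288.40846003]
```

View pics/c1j.png

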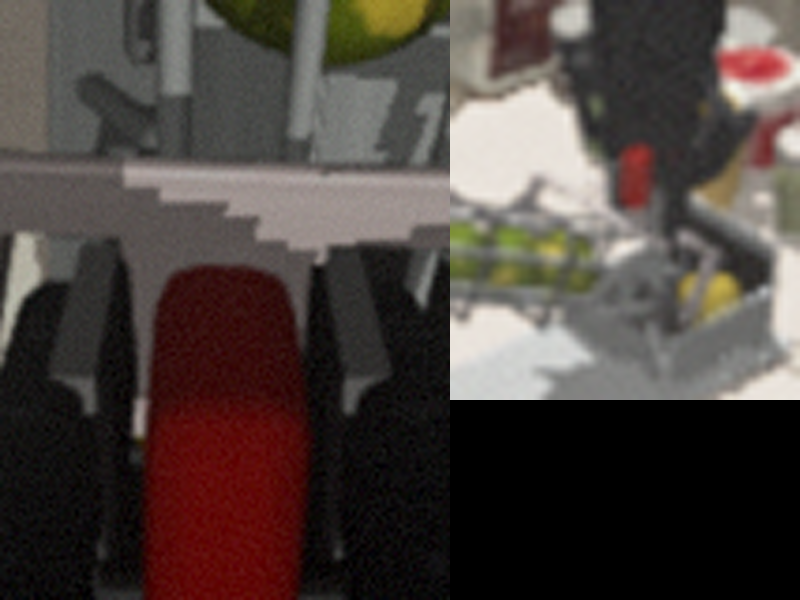

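The crop shows clear gaps on both sides of the red block at (225,500). The tips are closed on the wider plate under it, so I grabbed too low. I'll open, go up 25 mm and grip again.

Run:
```python
from h import *
p=np.array([.6412,-.1875,.110])
move_straight(p-EX*.0205,.04);S("slack")
gripper_open();S("open")
q=p-EX*.021;move_straight([q[0],q[1],.138],.1);S("up")
c,st=snap("wrist")
grasp(60);s=S("grip")
```

```text
slack 70.9 [ 0.6222 -0.1868  0.1107] gap 0.0226 grip 63.8 F [4.2 1.3 5.6]
open 71.5 [ 0.6205 -0.187   0.1099] gap 0.0856 grip 0.0 F [ 0.2 -0.1  0.1]
up 72.0 [ 0.6206 -0.187   0.1386] gap 0.0851 grip 0.0 F [ 0.9 -0.5 -0.3]
grip 72.6 [ 0.6219 -0.1869  0.1381] gap 0.0152 grip 58.4 F [ 6.4  1.4 -2.7]
```

Gap 15 mm, so it's on the block now. Next I pull to the stop.

Run:
```python
from h import *
p=np.array([.6412,-.1875,.138])
move_straight(p-EX*.021,.04)
for a in np.arange(.024,.0581,.002):
    move_straight(p-EX*a,.04);s=state();F=s["contact_force"];print(round(a,3),round(float((p-s["position"])@EX),4),F.round(1),round(s["finger_gap"],4))
    if abs(F[0])>38: break
wait(1);s=S("");print(s["wrist_torque"])
```

```text
0.024 0.0201 [10.6  1.8 -6.3] 0.0151
0.026 0.0204 [15.2  2.1 -8.7] 0.015
0.028 0.0207 [ 19.5   1.4 -11.3] 0.0153
0.03 0.021 [ 22.7   1.1 -13.4] 0.0153
0.032 0.0212 [ 27.3   0.7 -15.8] 0.0153
0.034 0.0215 [ 30.4   1.9 -18.6] 0.0152
0.036 0.0218 [ 34.3   2.6 -22.4] 0.0154
0.038 0.0221 [ 38.1   2.3 -23.8] 0.0152
 75.9 [ 0.6192 -0.187   0.1383] gap 0.0148 grip 63.2 F [ 38.    2.6 -24. ]
[ 0.20962722 -4.54569834 -0.72431808]
```

Same stop at about 21 mm with a proper grip, so the slide itself is blocked, probably by the finger on a lime. I'll work out where the front green lime sat in the earlier picture.

```bash
python3 - <<'E'
from h import *
c,st=snap("wrist","c2")
st0=dict(position=np.array([.6194,-.1869,.1111]),eef_rot=st["eef_rot"])
ey=np.array([.0275,.9996]);ex=EX[:2];o=np.array([.651,.042])-.137*ey
for (u,v) in((355,158),(368,82)):
    for z in(.08,.098,.116): w=onplane(c,u,v,z,st0)[:2]-o;print((u,v),z,"fx %.4f fy %.4f"%(w@ex,w@ey))
E
python3 - <<'E'
import cv2,numpy as np
a=cv2.imread('pics/c2.png');cv2.imwrite('pics/c2j.png',cv2.resize(a[0:330,180:500],None,fx=1.8,fy=1.8,interpolation=cv2.INTER_CUBIC))
E
```

```text
(355, 158) 0.08 fx -0.0029 fy -0.0460
(355, 158) 0.098 fx -0.0057 fy -0.0435
(355, 158) 0.116 fx -0.0084 fy -0.0410
(368, 82) 0.08 fx 0.0027 fy -0.0024
(368, 82) 0.098 fx -0.0006 fy -0.0044
(368, 82) 0.116 fx -0.0040 fy -0.0064
```

View pics/c2j.png

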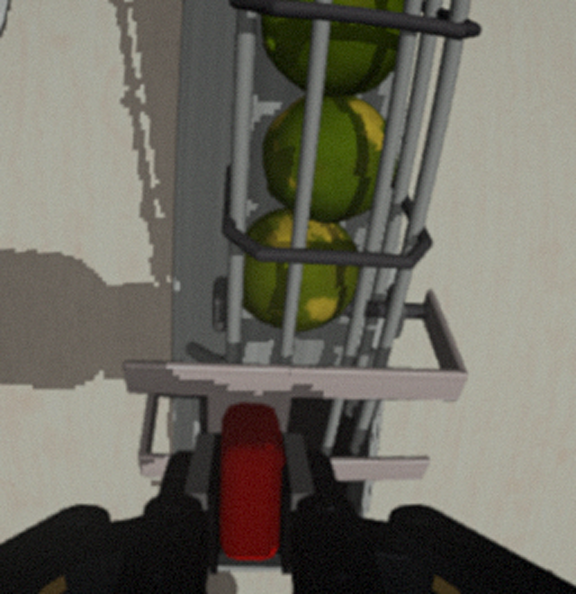

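The picture shows the front green lime, centred at (300,268), pushed about 6 mm sideways by the second finger's rod at (385,308). The finger is wedged on that lime and not at its stop. I'll pull on with more force, well under the wrist limit, watching for it to give.

Run:
```python
from h import *
p=np.array([.6412,-.1875,.138])
for a in np.arange(.039,.058,.0015):
    move_straight(p-EX*a,.1);s=state();F=s["contact_force"];x=float((p-s["position"])@EX);print(round(a,4),round(x,4),F.round(1),s["wrist_torque"].round(1))
    if np.linalg.norm(F)>75 or x>.027: break
c,st=snap("wrist","c3")
```

```text
0.039 0.0222 [ 41.8   2.2 -25.9] [ 0.2 -4.9 -0.7]
0.0405 0.0223 [ 44.3   3.  -28. ] [ 0.2 -5.2 -0.7]
0.042 0.0225 [ 46.4   2.3 -30. ] [ 0.2 -5.6 -0.7]
0.0435 0.0227 [ 50.5   3.3 -31.7] [ 0.3 -6.  -0.6]
0.045 0.0228 [ 53.2   3.6 -34.9] [ 0.3 -6.4 -0.6]
0.0465 0.0229 [ 56.9   3.8 -36.7] [ 0.4 -6.8 -0.6]
0.048 0.0231 [ 60.6   3.1 -38.8] [ 0.4 -7.3 -0.6]
0.0495 0.0232 [ 62.7   5.  -41.6] [ 0.4 -7.7 -0.6]
```

At 63 N it has only stretched elastically, so it's a friction wedge: my slow pull let the queue creep onto the finger before it was in. I'll back off 1–2 mm at most and pull sharply, so the finger kicks the lime up-lane and doesn't just squeeze it sideways.

Run:
```python
from h import *
p=np.array([.6412,-.1875,.138])
def X(m):
    s=state();x=float((p-s["position"])@EX);print(m,round(s["t"],2),"x",round(x,4),s["contact_force"].round(1),round(s["finger_gap"],4));return x
move_straight(p-EX*.022,.1);X("relax")
for back in(.0190,.0180,.0170):
    move_straight(p-EX*back,.05);X("back")
    for sp in (.6,):
        try: move_straight(p-EX*.050,sp)
        except Exception as e: print(repr(e)); move_straight(p-EX*.050,.3)
    x=X("yank")
    if x>.028: break
    move_straight(p-EX*.022,.1)
X("end")
```

```text
relax 78.42 x 0.0181 [11.9  0.4 -6.3] 0.0153
back 78.67 x 0.0181 [ 6.   0.8 -2.6] 0.0152
yank 78.92 x 0.0218 [ 69.4   3.7 -42.1] 0.0152
back 79.6 x 0.0149 [ 7.7 -0.1  0. ] 0.015
yank 79.85 x 0.0252 [ 54.9   2.7 -22.7] 0.0154
back 80.53 x 0.014 [ 1.4 -0.9 14.3] 0.0152
yank 80.78 x 0.0181 [ 67.3   1.8 -25.9] 0.0154
end 81.22 x 0.0147 [ 9.8 -1.  14.7] 0.0146
```

The numbers are ambiguous, so I'll compare the block's place in the fingers and the front lime's position numerically across the saved pictures and now.

Run:
```python
from h import *
c,st=snap("wrist","c4");S("now")
for n in("c1","c2","c3","c4"):
    im=cv2.imread(f"pics/{n}.png");hsv=cv2.cvtColor(im,cv2.COLOR_BGR2HSV)
    m=cv2.inRange(hsv,np.array((0,150,40)),np.array((8,255,255)))|cv2.inRange(hsv,np.array((172,150,40)),np.array((180,255,255)));m[:200]=0;m[:,:280]=0;m[:,380:]=0
    v,u=np.nonzero(m);g=cv2.inRange(hsv,np.array((18,110,40)),np.array((50,255,255)));g[:, :250]=0;g[:,450:]=0
    rows=np.nonzero(g[:230].sum(1)>255*4)[0]
    prof=[(int(r),int(np.nonzero(g[r])[0].min()),int(np.nonzero(g[r])[0].max())) for r in range(60,230,12) if g[r].any()]
    print(n,"red u",np.percentile(u,[2,98]),"v",v.min(),v.max(),"green last row",rows.max(),prof)
```

```text
now 81.3 [ 0.6264 -0.1894  0.1443] gap 0.0145 grip 59.7 F [10.2 -1.  15.1]
c1 red u [299. 339.] v 247 340 green last row 195 [(60, 330, 407), (72, 329, 405), (84, 328, 403), (96, 333, 401), (108, 338, 398), (120, 331, 375), (132, 315, 381), (144, 368, 387), (156, 313, 388), (168, 313, 386), (180, 319, 380), (192, 347, 363)]
c2 red u [303. 335.] v 225 311 green last row 182 [(60, 340, 387), (72, 329, 393), (84, 332, 391), (96, 334, 389), (108, 338, 387), (120, 330, 363), (132, 320, 374), (144, 317, 322), (156, 316, 377), (168, 318, 373), (180, 345, 357)]
c3 red u [304. 335.] v 224 310 green last row 182 [(60, 341, 388), (72, 330, 395), (84, 334, 393), (96, 336, 391), (108, 340, 388), (120, 330, 365), (132, 322, 374), (144, 318, 324), (156, 317, 378), (168, 319, 372), (180, 346, 357)]
c4 red u [303. 334.] v 217 300 green last row 190 [(60, 340, 364), (72, 339, 367), (84, 319, 372), (96, 317, 383), (108, 319, 383), (120, 321, 379), (144, 305, 360), (156, 303, 361), (168, 305, 359), (180, 307, 357)]
```

The gripper slid 6 mm up the block, and the front green has crept lower against the finger. More pulling could kick a second lime out, which is worse than an incomplete stroke. Exactly one lime, the yellow, has been fed, so I'll push the slide fully home against its stop.

Run:
```python
from h import *
p=np.array([.6412,-.1885,.143])
for a in np.arange(.014,-.0081,-.002):
    move_straight(p-EX*a,.06);s=state();F=s["contact_force"];x=float((p-s["position"])@EX);print(round(a,3),round(x,4),F.round(1))
    if F[0]<-22: break
wait(.5);S("home");c,st=snap("wrist","c5")
gripper_open();S("open");move_straight([.6412,-.1885,.24],.2)
move_pose([.641,-.265,.29],down(0));wait(.3)
c,st=snap("wrist","h1")
hsv=cv2.cvtColor(c["color"],cv2.COLOR_RGB2HSV);m=cv2.inRange(hsv,np.array((0,150,90)),np.array((7,255,255)))|cv2.inRange(hsv,np.array((172,150,90)),np.array((180,255,255)))
n,l,s,ce=cv2.connectedComponentsWithStats(m);print([(ce[i].round(1),s[i,:5].tolist()) for i in range(1,n) if s[i,4]>60])
print("limes",[(b,) for b in blobs(c,(18,110,40),(50,255,255),60)],state()["t"])
t,_=snap("top");print("top",[b for b in blobs(t,(18,110,60),(50,255,255),8) if 300<b[0]<415 and 130<b[1]<200])
a=c["color"][20:320,130:510,::-1];b=t["color"][125:200,300:415,::-1]
J=np.zeros((600,800,3),np.uint8);J[:300,:380]=a;J[300:600,:460]=cv2.resize(b,(460,300),interpolation=cv2.INTER_CUBIC);cv2.imwrite("pics/last.png",J)
```

```text
0.014 0.0136 [ 1.2 -1.8  6.4]
0.012 0.0123 [ 0.3 -1.3  6.7]
0.01 0.0118 [-1.9 -3.5  8.6]
0.008 0.0112 [-6.4 -4.7 11.3]
0.006 0.0106 [-8.8 -3.5 12.6]
0.004 0.0096 [-11.2  -4.1  14. ]
0.002 0.0092 [-13.6  -2.8  16.1]
0.0 0.0088 [-16.2  -4.5  17. ]
-0.002 0.0075 [-18.6  -3.4  17.7]
-0.004 0.0069 [-21.5  -4.2  19.6]
-0.006 0.0059 [-23.4  -3.8  20. ]
home 84.6 [ 0.6355 -0.1898  0.144 ] gap 0.0148 grip 65.3 F [-23.5  -3.9  21. ]
open 85.3 [ 0.6473 -0.1885  0.1427] gap 0.0856 grip 0.0 F [ 0.5 -0.3  0.7]
[(array([314.5, 108.9]), [306, 91, 18, 37, 591]), (array([397.9, 294.9]), [387, 280, 24, 28, 430])]
limes [((np.float64(321.1), np.float64(26.1), 572, 34.9),), ((np.float64(337.8), np.float64(26.1), 154, 30.9),), ((np.float64(30.6), np.float64(44.3), 167, 28.8),), ((np.float64(305.4), np.float64(58.7), 63, 32.7),), ((np.float64(319.7), np.float64(65.7), 418, 34.5),), ((np.float64(335.1), np.float64(61.7), 97, 32.5),), ((np.float64(334.0), np.float64(101.6), 80, 33.3),), ((np.float64(303.9), np.float64(155.7), 747, 23.8),), ((np.float64(241.4), np.float64(218.6), 282, 19.3),), ((np.float64(383.0), np.float64(224.7), 303, 19.6),), ((np.float64(225.3), np.float64(242.9), 726, 22.9),), ((np.float64(396.3), np.float64(251.9), 832, 23.0),)] 86.75
top [(np.float64(359.9), np.float64(163.4), 157, 34.2)]
```

View pics/last.png

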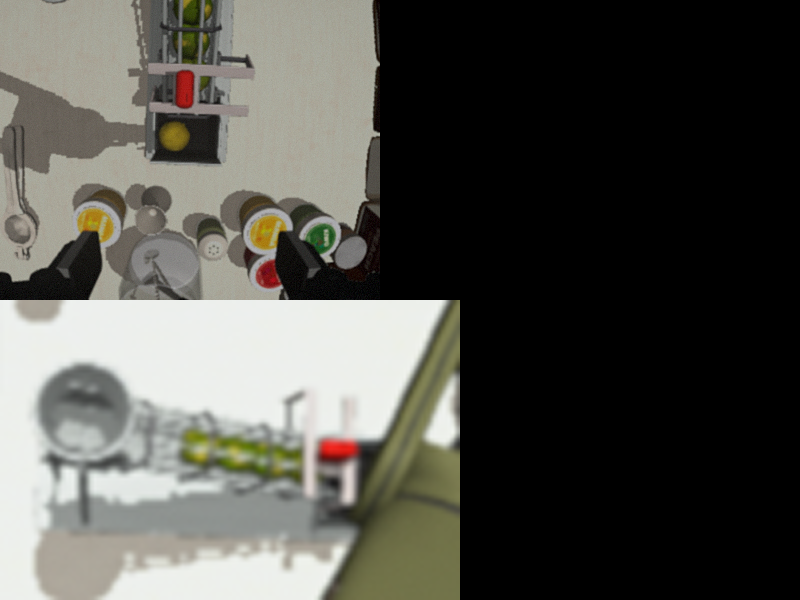

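Run:
```python
from h import *
c,st=snap("wrist");print(st["position"].round(4))
ey=np.array([.0275,.9996]);ex=EX[:2];o=np.array([.651,.042])-.137*ey
for u,v,z in((314.5,108.9,.163),(315,106.5,.163),(303.9,155.7,.035)): 
    w=onplane(c,u,v,z,st)[:2]-o;print(u,v,"fx %.4f fy %.4f"%(w@ex,w@ey))
```

```text
[ 0.6409 -0.2641  0.2895]
314.5 108.9 fx -0.0053 fy -0.0937
315 106.5 fx -0.0050 fy -0.0916
303.9 155.7 fx -0.0190 fy -0.1520
```

The yellow lime lies in the catch tray at (174,136). The four greens have moved up to the front, and the slide's block is back within 1 mm of its home reading. Next I push once more to confirm it's home, then reseat the lid.

Run:
```python
from h import *
p=np.array([.6412,-.1895,.138])
move_pose([*p[:2],.24],down(0));move_straight(p,.12);grasp(40);s=S("grip")
for a in np.arange(0,-.0121,-.002):
    move_straight(p-EX*a,.06);s=state();F=s["contact_force"];print(round(a,3),round(float((p-s["position"])@EX),4),F.round(1))
    if F[0]<-18: break
move_straight(p+EX*.001,.05);S("relax");gripper_open();move_straight([*p[:2],.26],.2)
# lid: find the knob
move_pose([.45,-.04,.17],down(0));wait(.2);c,st=snap("wrist")
e=proj(c,np.array([.45,0,.044]),st).astype(int);d,a=dark(c,(e[0]-28,e[1]-28,e[0]+28,e[1]+28));k=onplane(c,*d,.042,st);print(e,d,a,k)
```

```text
grip 88.9 [ 0.64   -0.1895  0.1384] gap 0.0156 grip 39.2 F [-4.8 -0.7  5.7]
0.0 0.0012 [-5.8  0.5  5.7]
-0.002 0.0011 [-8.4 -0.1  7.9]
-0.004 0.0011 [-13.4  -0.6  11.4]
-0.006 0.0011 [-17.5  -1.1  14.2]
-0.008 0.0011 [-23.9  -0.4  16.5]
relax 90.5 [ 0.64   -0.1895  0.1384] gap 0.0158 grip 40.3 F [-8.5  0.4  8.7]
[313 148] [318.50481431 146.64924347] 727 [0.45415628 0.00158582 0.042     ]
```

The slide is hard home. Next, the lid.

Run:
```python
from h import *
k=np.array([.452,.001])
move_pose([*k,.10],down(0));move_straight([*k,.020],.1);grasp(60);S("grip");move_straight([*k,.33],.25);s=S("up")
if s["finger_gap"]>.02:
    m=MOUTH; move_straight([*m,.33],.25);S("over");move_straight([*m,.275],.12)
    z=.275;f0=state()["contact_force"][2]
    while z>.248:
        z-=.003;move_straight([*m,z],.05);s=state()
        if s["contact_force"][2]-f0>4: break
    S("seat");gripper_open();S("open");move_straight([*m,.34],.2)
    move_pose([.6505,.0415-.061,.42],down(0));wait(.2);c,st=snap("wrist","lid2")
    d,a=dark(c,(300,100,345,148));print(d,a,onplane(c,*d,.274,st).round(4))
```

```text
grip 95.1 [0.4522 0.001  0.0205] gap 0.0263 grip 58.6 F [-0.5 -0.5  4.8]
up 96.5 [0.451  0.0011 0.3286] gap 0.0259 grip 59.0 F [ 0.2  1.1 -1.1]
over 97.5 [0.65   0.0419 0.3292] gap 0.0259 grip 59.0 F [ 0.6  0.1 -2. ]
seat 99.8 [0.6515 0.042  0.2552] gap 0.0262 grip 59.3 F [-0.4  0.   5.2]
open 100.4 [0.651  0.042  0.2539] gap 0.0858 grip 0.0 F [ 0.1 -0.8  0.3]
[320.50623053 125.58099688] 642 [0.6529 0.0418 0.274 ]
```

The lid is seated: TCP height is 0.2552 against 0.2555 when first gripped, and the knob is back at (0.653, 0.042). The arm is clear, so I'm handing in.

```bash
python3 -c "
from workcell import *
print(job_done())"
```

```text
the job is handed in; nothing more can be done
None
```

I handed the job in with one step incomplete: the slide jammed on a lime at roughly 24 of its 36 mm, so it never came right out, though it fed just the yellow lime into the catch tray, is hard home again with the four greens queued and the lid seated, and I kept clear of the bystanders.

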